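Tighten the stone-gluing press crosswise

TASK

The freshly glued stone slice lies in the press. Tighten the four wing screws clockwise until all are tight and the clear plate sits flat on the stone: work crosswise from each screw to the one diagonally opposite, giving each only about half of its travel (roughly an eighth of a turn) in a first pass and the rest in a second, so that the plate comes down level and the slice does not slip or crack. Leave the things around the press where they are.

Things in the scene. Friction and masses are not known exactly. Their poses are not given: they have to be found in the camera images.
- press: small hand press for gluing stone: grey steel base plate 170 x 170 x 16 mm on rubber feet (top of the base 22 mm above the table), on it a cork pad with the glued stone. It is heavy and does not shift. Origin on the table under its centre; its x axis points away from the robot, y to the left, z up (it may be turned up to 0.5 rad).
- stone_top (a point): centre of the top face of the stone in the press: a banded slice about 80 mm across glued on a slate backing; its top is 40 mm above the table.
- plate_top (a point): centre of the upper face of the clear pressure plate, 152 x 152 x 12 mm, level when its z axis is vertical. Four lift springs push it up against the heads of the screws, so it leans towards a screw that is turned down further than the one opposite. The underside starts up to 4.1 mm above the stone, upper face up to 56 mm above the table.
- plate (a joint): height of the plate's centre (m): 0 with all screws fully slack, about -0.004 when it lies on the stone.
- screw_near_left (a joint): turn of the black wing-knob screw nearer the robot, left (x = -60 mm, y = +60 mm in the press's frame), rad: 0 slack, grows clockwise seen from above (tightening), firm stop at 1.65 when tight. Starts between 0 and 0.12. Quick thread: the screw goes down 2.5 mm per radian. Turning it takes about 0.15 N m at any angle, a little more under load; it stays where it is left.
- near_left_grip (a point): grip point of that screw (near left), on its axis in the middle of the wing bar. The bar is 50 mm long along this point's own x axis (it turns with the screw), 11 mm thick along y, from 15.5 mm below to 8.5 mm above this point; below the bar a round collar 23 mm across, and the plate's face 28 mm below this point while the screw bears on the plate (the plate may be lower at a screw that hangs free). z is up.
- screw_far_left (a joint): turn of the black wing-knob screw farther, left (+60, +60), rad: 0 slack, grows clockwise seen from above (tightening), firm stop at 1.65 when tight. Starts between 0 and 0.12. Quick thread: the screw goes down 2.5 mm per radian. Turning it takes about 0.15 N m at any angle, a little more under load; it stays where it is left.
- far_left_grip (a point): grip point of that screw (far left), on its axis in the middle of the wing bar. The bar is 50 mm long along this point's own x axis (it turns with the screw), 11 mm thick along y, from 15.5 mm below to 8.5 mm above this point; below the bar a round collar 23 mm across, and the plate's face 28 mm below this point while the screw bears on the plate (the plate may be lower at a screw that hangs free). z is up.
- screw_far_right (a joint): turn of the black wing-knob screw farther, right (+60, -60), rad: 0 slack, grows clockwise seen from above (tightening), firm stop at 1.65 when tight. Starts between 0 and 0.12. Quick thread: the screw goes down 2.5 mm per radian. Turning it takes about 0.15 N m at any angle, a little more under load; it stays where it is left.
- far_right_grip (a point): grip point of that screw (far right), on its axis in the middle of the wing bar. The bar is 50 mm long along this point's own x axis (it turns with the screw), 11 mm thick along y, from 15.5 mm below to 8.5 mm above this point; below the bar a round collar 23 mm across, and the plate's face 28 mm below this point while the screw bears on the plate (the plate may be lower at a screw that hangs free). z is up.
- screw_near_right (a joint): turn of the black wing-knob screw nearer, right (-60, -60), rad: 0 slack, grows clockwise seen from above (tightening), firm stop at 1.65 when tight. Starts between 0 and 0.12. Quick thread: the screw goes down 2.5 mm per radian. Turning it takes about 0.15 N m at any angle, a little more under load; it stays where it is left.
- near_right_grip (a point): grip point of that screw (near right), on its axis in the middle of the wing bar. The bar is 50 mm long along this point's own x axis (it turns with the screw), 11 mm thick along y, from 15.5 mm below to 8.5 mm above this point; below the bar a round collar 23 mm across, and the plate's face 28 mm below this point while the screw bears on the plate (the plate may be lower at a screw that hangs free). z is up.
- torch: black torch lying on the table, 29 x 110 x 29 mm, long along its y; bystander. Origin at the centre of its underside.
- agate_a: orange stone, 40 x 52 x 28 mm; bystander. Origin at the centre of its underside.
- sample_jar_1: clear jar with a black lid, 47 mm across, 63 mm tall, standing; bystander. Origin at the centre of its underside.
- river_a: pale pebble, 48 x 62 x 26 mm; bystander. Origin at the centre of its underside.

How it is judged:
By the outcome, as a careful person would: the job done as asked, in the order asked, and still so for the second after the job is handed in, with the robot touching nothing.
It also fails if it takes over 72 s, if anything falls off the work surface, if the arm or the gripper's body presses on something with over 40 N, if the wrist force passes 120 N, or if a joint passes its speed limit or range.

ROBOT

A 7-joint arm with a two-finger parallel gripper is mounted at the origin on a cart in front of the work surface, level with it; the furniture and walls round the work are solid. World frame = base frame: x ahead of the robot, y to its left, z up, the work surface at z = 0. Lengths are in m, angles in rad, forces in N, time in s.
With the tool pointing down it reaches from about 0.35 to 0.9 m from the base axis. Payload 8.1 kg.
Tool frame: the origin (TCP) lies midway between the tips of the shut fingers; the grasp point (between the pads) lies arm.grip_point_offset behind it (arm.grip_point_offset is the distance from the TCP to the grasp point, in m); y points along the fingers, z is the direction in which the jaws open and shut, and the axes are right-handed (so a half turn about y gives the same grasp; the last joint's range is limited). The gripper opens to 92 mm and grips with 3 to 60 N. Pads are 19 mm wide; open, the fingers measure 130 mm over their backs; the gripper's body (75 mm by 190 mm) begins 47 mm behind the grasp point.
Start: joints at [-1.39, 0.434, 0.025, 1.573, -0.012, 1.134, -0.075], TCP at [0.175, 0.6, 0.227] pointing down, gripper open.
Joint ranges: [-2.62, 2.62], [-0.44, 2.09], [-1.27, 1.32], [0.08, 2.57], [-1.32, 4.46], [0.12, 2], [-2.74, 2.74]. Speed limits (rad/s): [2.22, 2.22, 3.01, 3.01, 3.14, 3.14, 3.14].

INTERFACE

Orientations are given as a rotation vector (axis times angle).
In Python, from cell import arm, get_image, camera_info gives the robot as it stands.
- The arm moves only by the tool carry_out, never from a script. Its argument "steps" is one flat list of numbers, 5 for each row, row after row: the opening, from 0 (shut) to 1 (fully open), then the shift along the world's x, y, z in units of 0.1 m (1.0 is 0.1 m), then the turn about the world's z in units of 45 degrees (1.0 is 45 degrees). In form: [hand, dx, dy, dz, spin, hand, dx, dy, dz, spin, ...]. A call has 1 to 12 rows; each row is the pose to reach, as a shift and turn from the pose commanded when the call began; what a row does not reach only later rows make up. A row lasts 1/10 s, in which the tool goes at most 50 mm and 8.59 degrees, less where a joint would pass 70% of its speed; a pose out of reach is approached as far as the arm can. A call with a number of a shift or a turn outside -1 to 1 is refused whole. A call with a gripper value outside its range is refused whole. The fingers move at their own pace and stop on an object; "grip_force" is the grip in N (left out, the last holds). Time passes only in rows, so rows that repeat a pose let the fingers close. It gives the time, the measured TCP pose, the force and the opening at its end, in the units of the state.
- arm.observe(): the state, without advancing time (a new reading comes with each control period).
- get_image(name): name is "side" or "top" or "wrist"; returns (picture, depth): 420x560x3 uint8, red, green, blue; 420x560 float32, m along the optical axis (not along the pixel's ray), 0 where there is no reading.
- camera_info(name): a dict with "fovy" (degrees; the focal length in pixels is half the picture's height over the tangent of half this angle, whatever the lens; pixels are square), "cx", "cy" (the principal point, pixels), "R" (3x3) and "t" (3): a world point X has camera coordinates R X + t; the wrist camera has in their place "tool_from_camera" (4x4, takes a point from camera to tool coordinates, whose origin is the TCP and whose axes are the tool frame's). Camera axes: x right, y down, z forward; pixel columns grow to the right and rows downward; lengths in m; the calibration is good to about 2 mm. A picture is of the moment at which its call begins: read the wrist's pose just before it. camera_info takes no time and is no camera call.
- arm.sign_off(): hands the job in, once; it reports no verdict.
The state is a dict: "clock": time; "joints": joint angles; "dq": joint speeds; "joint_efforts": joint torques, N m; "position": TCP position; "ee_rot": TCP orientation; "force": force on the tool from outside, world axes, zero at the start; "ft_torque": the same for the moment, N m; "width": opening from 0.0 (shut) to 1.0 (fully open).
Only numpy, scipy, OpenCV 4.12 (cv2) and the standard library are available. Lean on these libraries where they do the work, as an engineer would, in place of code of your own. Each camera call takes 0.05 s, during which the arm holds its last target. There are 200 camera calls.

## Working session

There is one attempt and no reset: what is moved stays moved. The work goes in short steps, Python scripts to look and compute and a tool call to move; the robot and the scene stay as the last step left them, time stands still between calls to the robot, and variables do not carry over. Pictures are saved under pics/ and viewed, about 8 in all and at most 12, crops included, and the job is handed in when it is done.

Besides the shell and the picture viewer there is one more tool, called after "Emit:" by a JSON object that holds its "op" and its "data", one argument or row to a line. carry_out: Moves the arm, as the interface text tells. Shifts and turns lie within -1 to 1; 1 stands for 0.1 m of shift or 45 degrees of turn. Its arguments: {"type":"object","properties":{"steps":{"type":"array","items":{"type":"number"}},"grip_force":{"type":"number"}},"required":["steps"]}

```bash
mkdir -p pics; ls; python3 - <<'E'
from cell import arm,get_image,camera_info
import cv2,numpy as np
print(arm.observe()); print(arm.grip_point_offset)
for n in("top","side"):
    p,d=get_image(n);np.savez(f"{n}0.npz",p=p,d=d)
    cv2.imwrite(f"pics/{n}0.png",p[:,:,::-1]);print(n,camera_info(n))
print(camera_info("wrist"))
E
```

```text
pics
{'clock': 0.0, 'joints': array([-1.38959999,  0.43520393,  0.02498125,  1.57409373, -0.01159668,
        1.13399736, -0.07507714]), 'dq': array([-2.37942112e-04,  1.68437522e-03,  6.95670833e-04,  3.32571424e-05,
        3.68151841e-05,  4.32892416e-04,  1.74156638e-03]), 'joint_efforts': array([ 3.14320380e-05, -6.67850089e+01,  9.85361561e-01, -3.14475453e+01,
       -6.04773313e-02,  4.26092441e-02,  1.62967826e-04]), 'position': array([0.17491932, 0.59949279, 0.22595821]), 'ee_rot': array([-1.560847  ,  0.22290468, -0.22278938]), 'force': array([-0.55306585,  0.37255875,  0.12980594]), 'ft_torque': array([-0.03912317, -0.05992465,  0.01410396]), 'width': 0.9973226115501468}
0.0188
top {'fovy': 43.1004934491945, 'cx': 285.9059707038255, 'cy': 212.086076072231, 'R': array([[ 0.02576489, -0.99965971,  0.00407923],
       [-0.99320787, -0.02606133, -0.11339721],
       [ 0.11346493, -0.00112986, -0.99354136]]), 't': array([0.13786807, 0.50653514, 1.26499441])}
side {'fovy': 52.78196502351128, 'cx': 277.5722794369998, 'cy': 206.3713358305668, 'R': array([[ 0.9536801 , -0.30063853,  0.01052303],
       [-0.16350433, -0.54739353, -0.82074762],
       [ 0.2525086 ,  0.78101011, -0.57119402]]), 't': array([-0.43117998,  0.21104963,  0.82096702])}
{'fovy': 68.97130132109503, 'cx': 279.70583148433207, 'cy': 210.77372418429565, 'tool_from_camera': array([[-3.23750879e-04,  9.52068193e-01,  3.05885682e-01,
        -8.28144297e-02],
       [-1.51206373e-04, -3.05885741e-01,  9.52068218e-01,
        -1.58279622e-01],
       [ 9.99999936e-01,  2.61981058e-04,  2.42989556e-04,
         7.65109762e-04],
       [ 0.00000000e+00,  0.00000000e+00,  0.00000000e+00,
         1.00000000e+00]])}
```

View pics/top0.png

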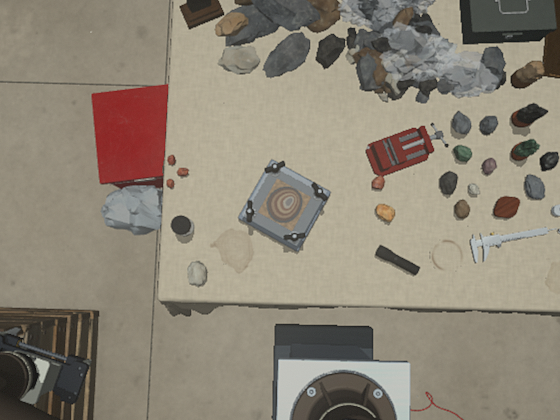

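View pics/side0.png

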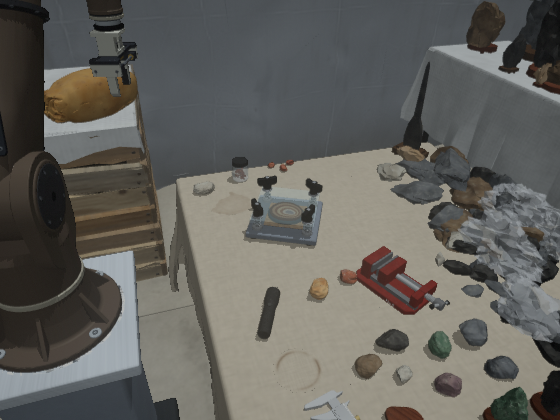

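The top view shows the press centred at about (287,203), turned about -0.5 rad. The screws are far left (277,167), far right (323,194), near right (295,237) and near left (247,213). I'll measure them from depth.

```bash
cat > h.py <<'E'
import numpy as np,cv2
from scipy.spatial.transform import Rotation as Ro
from cell import arm,get_image,camera_info
def T(n,st=None):
    """cam->world rotation, origin, f, cx, cy"""
    c=camera_info(n);f=210/np.tan(np.radians(c['fovy']/2))
    if n=='wrist':
        R=Ro.from_rotvec(st['ee_rot']).as_matrix();M=c['tool_from_camera']
        return R@M[:3,:3],R@M[:3,3]+st['position'],f,c['cx'],c['cy']
    return c['R'].T,-c['R'].T@c['t'],f,c['cx'],c['cy']
def cloud(d,t):
    R,o,f,cx,cy=t;v,u=np.mgrid[:420,:560]
    return (np.stack([(u-cx)/f*d,(v-cy)/f*d,d],-1)@R.T+o)
E
python3 - <<'E'
from h import *
for n in("top","side"):
    z=np.load(n+"0.npz");P=cloud(z['d'],T(n));g=z['p'].max(-1)
    r=(slice(140,260),slice(225,345)) if n=="top" else (slice(165,250),slice(235,335))
    Q=P[r];m=((g[r]<60)&(Q[...,2]>.05)&(Q[...,2]<.1)).astype(np.uint8)
    k,l,s,c=cv2.connectedComponentsWithStats(m)
    for i in range(1,k):
        if s[i,4]>8:
            q=Q[l==i];h=q[q[:,2]>q[:,2].max()-.008]
            x=h[:,:2]-h[:,:2].mean(0);e=np.linalg.eigh(x.T@x/len(x));a=e[1][:,1]
            print(n,c[i].round(),s[i,4],h.mean(0).round(4),q[:,2].max().round(4),'ang',np.arctan(a[1]/a[0]).round(3),np.sqrt(e[0]).round(4))
R=Ro.from_rotvec(arm.observe()['ee_rot']).as_matrix();print(R.round(3))
E
```

```text
top [57. 24.] 11 [0.6089 0.1627 0.0905] 0.094 ang -0.447 [0.0024 0.0037]
top [47. 30.] 27 [0.5934 0.1932 0.0916] 0.0957 ang -1.394 [0.0023 0.0089]
top [94. 55.] 29 [0.5368 0.0718 0.0928] 0.0967 ang 0.87 [0.0025 0.0126]
top [25. 64.] 12 [0.5148 0.2355 0.0919] 0.0944 ang 0.43 [0.0025 0.0046]
top [26. 73.] 17 [0.4929 0.2344 0.0918] 0.0961 ang -1.001 [0.0017 0.0047]
top [70. 97.] 25 [0.4379 0.1289 0.0911] 0.0957 ang -1.216 [0.003  0.0085]
side [5. 1.] 26 [0.4587 0.3773 0.055 ] 0.0587 ang -0.164 [0.002  0.0088]
side [32. 17.] 170 [0.4954 0.2311 0.0906] 0.0951 ang -0.03 [0.0031 0.0145]
side [78. 22.] 151 [0.6005 0.1752 0.091 ] 0.0953 ang -1.121 [0.0028 0.0152]
side [22. 44.] 131 [0.4393 0.1228 0.0906] 0.0935 ang -1.391 [0.0037 0.0144]
side [73. 49.] 146 [0.5453 0.0692 0.091 ] 0.0949 ang 0.698 [0.0035 0.0147]
[[ 0.96  -0.     0.28 ]
 [-0.28  -0.001  0.96 ]
 [ 0.    -1.    -0.001]]
```

Emit:
{"op": "carry_out", "data": {
  "steps": [1, 0.75, -1, 0, 0, 1, 0.75, -1, 0, 0, 1, 0.75, -1, 0, 0]
}}

```text
clock: 0.4
position: [0.2531, 0.4961, 0.2263]
ee_rot: [-1.561, 0.225, -0.227]
force: [0.5, -0.3, 0.0]
width: 0.999
```

Emit:
{"op": "carry_out", "data": {
  "steps": [1, 0.75, -1, 0, 0, 1, 0.75, -1, 0, 0, 1, 0.75, -1, 0, 0]
}}

```text
clock: 0.7
position: [0.3277, 0.3958, 0.2266]
ee_rot: [-1.561, 0.226, -0.227]
force: [1.6, 0.7, -0.1]
width: 1.0
```

Emit:
{"op": "carry_out", "data": {
  "steps": [1, 0.75, -1, 0, 0, 1, 0.75, -1, 0, 0, 1, 0.75, -1, 0, 0]
}}

```text
clock: 1.0
position: [0.4023, 0.2957, 0.2267]
ee_rot: [-1.56, 0.226, -0.227]
force: [0.4, 0.8, -0.1]
width: 1.004
```

Emit:
{"op": "carry_out", "data": {
  "steps": [0.4, 0.7, -1, 0, 0, 0.4, 0.7, -1, 0, 0, 0.4, 0.7, -1, 0, 0]
}}

```text
clock: 1.3
position: [0.4722, 0.1952, 0.2267]
ee_rot: [-1.56, 0.226, -0.228]
force: [0.3, 0.6, -0.2]
width: 0.789
```

Emit:
{"op": "carry_out", "data": {
  "steps": [0.4, 0.4, -0.5, 0, 0, 0.4, 0.4, -0.5, 0, 0, 0.4, 0.4, -0.5, 0, 0, 0.4, 0.4, -0.5, 0, 0]
}}

```text
clock: 1.7
position: [0.5095, 0.1505, 0.2264]
ee_rot: [-1.559, 0.224, -0.222]
force: [-0.3, 0.0, 0.4]
width: 0.443
```

```bash
cat >> h.py <<'E'
def screws(name,box=None):
    st=arm.observe();p,d=get_image('wrist');cv2.imwrite(f'pics/{name}.png',p[:,:,::-1])
    t=T('wrist',st);np.savez(name+'.npz',p=p,d=d,pos=st['position'],rot=st['ee_rot']);P=cloud(d,t)
    m=((p.max(-1)<70)&(P[...,2]>.06)&(P[...,2]<.105)).astype(np.uint8)
    k,l,s,c=cv2.connectedComponentsWithStats(m)
    for i in range(1,k):
        if s[i,4]<150: continue
        q=P[l==i];zt=np.percentile(q[:,2],95);w=q[q[:,2]>zt-.004]
        (cx,cy),(a,b),an=cv2.minAreaRect((w[:,:2]*1000).astype(np.float32))
        bx=cv2.boxPoints(((cx,cy),(a,b),an));e=max(bx[1]-bx[0],bx[2]-bx[1],key=np.linalg.norm)
        print(c[i].round(),s[i,4],'xy',round(cx,1),round(cy,1),'mean',(w.mean(0)*1000).round(1),'top',(zt*1000).round(1),'size',round(a,1),round(b,1),'ang deg',np.degrees(np.arctan2(e[1],e[0])).round(1)%180)
    print('pos',st['position'].round(4),'toolz yaw',np.degrees(np.arctan2(*Ro.from_rotvec(st['ee_rot']).as_matrix()[[1,0],2])).round(2),'q7',st['joints'][6].round(3),'clk',round(st['clock'],2))
    return P,p
E
python3 -c "
from h import *
screws('w1')"
```

```text
[510.  79.] 1844 xy 463.3 398.2 mean [462.7 397.7  62.6] top 63.9 size 44.8 44.0 ang deg 81.2
[357. 163.] 729 xy 497.4 235.4 mean [496.4 235.1  91.7] top 93.0 size 15.7 49.1 ang deg 172.9
[216. 243.] 515 xy 540.5 68.6 mean [537.9  67.9  91.4] top 92.5 size 29.5 13.0 ang deg 48.3
pos [0.5095 0.1505 0.2264] toolz yaw 73.73 q7 0.987 clk 1.7
```

View pics/w1.png

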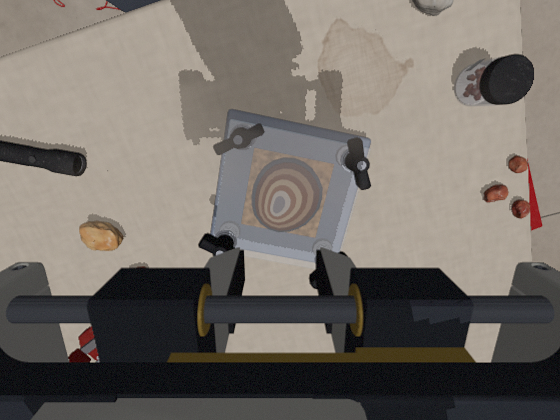

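The wrist view shows near right (238,138), near left (357,163) and far right (216,243). Far left is hidden behind a finger at (320,275). I'll shift forward so all four are visible and segment by height.

Emit:
{"op": "carry_out", "data": {
  "steps": [0.4, 0.8, -0.25, 0.1, 0, 0.4, 0.8, -0.25, 0.1, 0, 0.4, 0.8, -0.25, 0.1, 0, 0.4, 0.8, -0.25, 0.1, 0]
}}

```text
clock: 2.15
position: [0.5895, 0.1263, 0.2362]
ee_rot: [-1.559, 0.223, -0.221]
force: [-1.1, 0.9, -0.8]
width: 0.403
```

```bash
sed -i "s/m=((p.max(-1)<70)&(P\[...,2\]>.06)&(P\[...,2\]<.105))/m=((P[...,2]>.070)\&(P[...,2]<.1)\&(abs(P[...,0]-.52)<.13)\&(abs(P[...,1]-.15)<.13))/" h.py
python3 -c "
from h import *
screws('w2')"
```

```text
[237.  44.] 1075 xy 442.2 129.7 mean [442.3 129.9  91.5] top 92.9 size 16.4 49.8 ang deg 98.4
[363.  72.] 1056 xy 497.6 235.5 mean [497.2 235.3  91.7] top 93.2 size 49.7 16.0 ang deg 5.8
[218. 171.] 781 xy 547.8 74.1 mean [547.6  74.1  91.5] top 92.9 size 50.0 16.0 ang deg 33.7
[332. 194.] 772 xy 603.5 179.8 mean [603.2 180.1  91.7] top 93.0 size 15.8 49.8 ang deg 119.4
pos [0.5895 0.1263 0.2362] toolz yaw 73.81 q7 1.102 clk 2.15
```

View pics/w2.png

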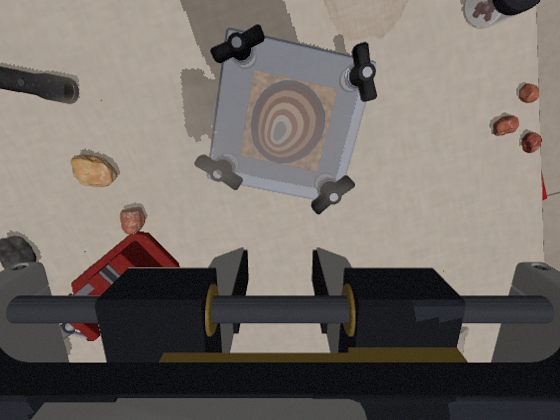

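All four screws are clear, and the spacing of about 119.5 mm matches 120. The next step is to hover over near left with the tool turned, then re-measure as a calibration check.

Emit:
{"op": "carry_out", "data": {
  "steps": [0.4, -0.2, 0.5, 0, 0.49, 0.4, -0.2, 0.5, 0, 0.49, 0.4, -0.2, 0.5, 0, 0.49, 0.4, -0.2, 0.5, 0, 0.49]
}}

```text
clock: 2.6
position: [0.5684, 0.1767, 0.2368]
ee_rot: [-1.568, -0.082, 0.083]
force: [0.1, 0.3, -1.0]
width: 0.401
```

```bash
python3 -c "
from h import *
screws('w3')"
```

```text
[242.  58.] 961 xy 442.4 129.4 mean [442.2 129.6  91.6] top 93.0 size 16.1 49.8 ang deg 97.1
[346. 132.] 823 xy 497.7 235.2 mean [497.2 235.3  91.7] top 93.1 size 49.0 15.4 ang deg 5.6
[181. 165.] 875 xy 547.7 74.2 mean [547.4  74.   91.5] top 93.0 size 50.1 16.0 ang deg 35.1
[278. 226.] 735 xy 603.6 179.8 mean [603.1 180.   91.7] top 93.0 size 16.3 49.5 ang deg 107.4
pos [0.5684 0.1767 0.2368] toolz yaw 96.03 q7 1.357 clk 2.6
```

Emit:
{"op": "carry_out", "data": {
  "steps": [0.4, -0.72, 0.59, 0, -1, 0.4, -0.72, 0.59, 0, -1, 0.4, -0.72, 0.59, 0, -1, 0.4, -0.72, 0.59, 0, -1, 0.4, -0.72, 0.59, 0, -1, 0.4, -0.72, 0.59, 0, -1, 0.4, -0.72, 0.59, 0, -1]
}}

```text
clock: 3.35
position: [0.4974, 0.2342, 0.2368]
ee_rot: [-1.503, 0.538, -0.537]
force: [-0.2, -0.1, 0.0]
width: 0.401
```

```bash
python3 -c "
from h import *
screws('w4')"
```

```text
[280. 194.] 665 xy 497.4 236.0 mean [496.8 236.4  91.7] top 93.3 size 49.8 16.4 ang deg 6.3
[172. 216.] 616 xy 442.0 130.8 mean [441.7 131.4  91.5] top 92.9 size 16.6 49.1 ang deg 90.2
[303. 284.] 343 xy 598.8 190.2 mean [597.3 190.3  91.5] top 92.8 size 13.3 27.1 ang deg 107.9
pos [0.4974 0.2342 0.2368] toolz yaw 50.64 q7 0.455 clk 3.35
```

```bash
python3 - <<'E'
from h import *
C=dict(NL=(497.7,235.6),FL=(603.5,179.9),FR=(547.8,74.1),NR=(442.2,129.7))
for n in('w1','w2','w3','w4'):
    z=np.load(n+'.npz');P=cloud(z['d'],T('wrist',dict(position=z['pos'],ee_rot=z['rot'])))*1000
    for k,c in C.items():
        q=P[(np.hypot(P[...,0]-c[0],P[...,1]-c[1])<30)&(P[...,2]>88)&(P[...,2]<97)][:,:2]
        if len(q)<300: continue
        r=np.hypot(*(q-c).T); o=q[r>11]-c   # wing ends, off the hub
        a=np.arctan2(o[:,1],o[:,0]);print(n,k,len(q),'ends ang',(np.degrees(np.angle(np.exp(2j*a).mean()))/2).round(1),'mid',((q.max(0)+q.min(0))/2).round(1))
E
```

```text
w1 NL 638 ends ang -0.3 mid [497.2 235.8]
w1 NR 667 ends ang -81.6 mid [441.6 130.1]
w2 NL 790 ends ang -0.5 mid [497.4 236.3]
w2 FL 555 ends ang -65.7 mid [603.2 180.2]
w2 FR 585 ends ang 40.6 mid [547.9  74.3]
w2 NR 840 ends ang -81.9 mid [441.7 129.9]
w3 NL 643 ends ang -0.4 mid [497.1 235.5]
w3 FL 503 ends ang -65.6 mid [602.5 179.9]
w3 FR 604 ends ang 40.8 mid [547.3  74.4]
w3 NR 804 ends ang -82.0 mid [441.4 129.5]
w4 NL 543 ends ang -0.5 mid [497.6 235.9]
w4 NR 504 ends ang -82.1 mid [441.9 130.8]
```

Emit:
{"op": "carry_out", "data": {
  "steps": [0.4, 0.01, 0.015, -0.95, 0.866, 0.4, 0.01, 0.015, -0.95, 0.866, 0.4, 0.01, 0.015, -0.95, 0.866, 0.4, 0.01, 0.015, -0.95, 0.866, 0.4, 0.01, 0.015, -0.95, 0.866, 0.4, 0.01, 0.015, -0.95, 0.866],
  "grip_force": 6
}}

```text
clock: 4.0
position: [0.4989, 0.2353, 0.1417]
ee_rot: [-1.571, 0.003, -0.002]
force: [0.3, -0.1, -0.3]
width: 0.397
```

Emit:
{"op": "carry_out", "data": {
  "steps": [0.4, 0, 0, -0.35, 0, 0.4, 0, 0, -0.7, 0, 0.4, 0, 0, -0.7, 0, 0.4, 0, 0, -0.7, 0]
}}

```text
clock: 4.4
position: [0.4988, 0.2353, 0.072]
ee_rot: [-1.571, 0.005, -0.004]
force: [0.1, -0.2, 1.0]
width: 0.4
```

Emit:
{"op": "carry_out", "data": {
  "steps": [0, 0, 0, 0, 0, 0, 0, 0, 0, 0, 0, 0, 0, 0, 0, 0, 0, 0, 0, 0, 0, 0, 0, 0, 0]
}}

```text
clock: 4.9
position: [0.4995, 0.2354, 0.0725]
ee_rot: [-1.57, 0.003, -0.005]
force: [-0.5, -1.6, 6.4]
width: 0.12
```

```bash
cat >> h.py <<'E'
def s():
    a=arm.observe();R=Ro.from_rotvec(a['ee_rot']).as_matrix()
    print('t',round(a['clock'],2),'pos',(a['position']*1000).round(1),'yaw',np.degrees(np.arctan2(R[1,2],R[0,2])).round(2),'F',a['force'].round(1),'Ftool',(R.T@a['force']).round(1),'M',a['ft_torque'].round(2),'w mm',(a['width']*92).round(1),'q7',a['joints'][6].round(2))
E
python3 -c "
from h import *
s()"
```

```text
Traceback (most recent call last):
  File "h.py", line 29, in s
    print('t',round(a['clock'],2),'pos',(a['position']*1000).round(1),'yaw',np.degrees(np.arctan2(R[1,2],R[0,2])).round(2),'F',a['force'].round(1),'Ftool',(R.T@a['force']).round(1),'M',a['ft_torque'].round(2),'w mm',(a['width']*92).round(1),'q7',a['joints'][6].round(2))
                                                                                                                                                                                                                        ^^^^^^^^^^^^^^^^^^^^^
AttributeError: 'float' object has no attribute 'round'
```

Emit:
{"op": "carry_out", "data": {
  "steps": [0, 0, 0, 0, 0, 0, 0, 0, 0, 0, 0, 0, 0, -0.003, -0.18, 0, 0, 0, -0.007, -0.36, 0, 0, 0, -0.01, -0.54, 0, 0, 0, -0.014, -0.72, 0, 0, 0, -0.017, -0.9, 0, 0, 0, -0.02, -1, 0, 0, 0, -0.02, -1, 0, 0, 0, -0.02, -1],
  "grip_force": 45
}}

```text
clock: 5.9
position: [0.4989, 0.2341, 0.0706]
ee_rot: [-1.482, 0.618, -0.618]
force: [-3.8, -5.9, 12.8]
width: 0.121
```

```bash
sed -i "s/(a\['width'\]\*92).round(1)/round(a['width']*92,1)/" h.py
python3 -c "
from h import *
s()"
```

```text
t 5.9 pos [498.9 234.1  70.6] yaw 44.69 F [-3.8 -5.9 12.8] Ftool [  1.6 -12.8  -6.9] M [-1.5   0.79 -0.06] w mm 11.2 q7 0.48
```

Emit:
{"op": "carry_out", "data": {
  "steps": [0.4, 0, 0, 0, 0, 0.4, 0, 0, 0, 0, 0.4, 0, 0, 0, 0, 0.4, 0, 0, 0.5, 0, 0.4, 0, 0, 0.9, 0, 0.4, 0, 0, 0.9, 0]
}}

```text
clock: 6.5
position: [0.502, 0.2369, 0.1647]
ee_rot: [-1.474, 0.613, -0.621]
force: [0.3, 0.5, -0.1]
width: 0.394
```

Emit:
{"op": "carry_out", "data": {
  "steps": [0.4, 0.1, -0.7, 0.1, 0.96, 0.4, 0.1, -0.7, 0.1, 0.96, 0.4, 0.1, -0.7, 0.1, 0.96, 0.4, 0.1, -0.7, 0.1, 0.96, 0.4, 0.1, -0.7, 0.1, 0.96, 0.4, 0.1, -0.7, 0.1, 0.96]
}}

```text
clock: 7.1
position: [0.5088, 0.1654, 0.1694]
ee_rot: [-1.57, 0.027, -0.026]
force: [0.4, 0.1, 0.1]
width: 0.401
```

Emit:
{"op": "carry_out", "data": {
  "steps": [0.4, 0.39, -0.9, 0, 0.95, 0.4, 0.39, -0.9, 0, 0.95, 0.4, 0.39, -0.9, 0, 0.95, 0.4, 0.39, -0.9, 0, 0.95, 0.4, 0.39, -0.9, 0, 0.95, 0.4, 0.39, -0.9, 0, 0.95, 0.4, 0.39, -0.9, 0, 0.95]
}}

```text
clock: 7.8
position: [0.5479, 0.0756, 0.1695]
ee_rot: [-1.499, -0.551, 0.552]
force: [-0.4, -0.1, -0.5]
width: 0.402
```

```bash
cat >> h.py <<'E'
C=dict(NL=(498.,235.8),FL=(603.7,180.),FR=(547.8,74.3),NR=(442.2,130.))
def bars(name):
    st=arm.observe();p,d=get_image('wrist');cv2.imwrite(f'pics/{name}.png',p[:,:,::-1])
    P=cloud(d,T('wrist',st))*1000
    for k,c in C.items():
        q=P[(np.hypot(P[...,0]-c[0],P[...,1]-c[1])<30)&(P[...,2]>78)&(P[...,2]<97)]
        if len(q)<300: continue
        zt=np.percentile(q[:,2],90);q=q[q[:,2]>zt-4][:,:2]
        c=(q.max(0)+q.min(0))/2;r=np.hypot(*(q-c).T);o=q[r>11]-c;a=np.arctan2(o[:,1],o[:,0])
        print(k,len(q),'bar',(np.degrees(np.angle(np.exp(2j*a).mean()))/2).round(1),'mid',c.round(1),'ext',np.percentile(r,99).round(1),'top',zt.round(1))
E
python3 -c "
from h import *
s();bars('w5')"
```

```text
t 7.8 pos [547.9  75.6 169.5] yaw 130.37 F [-0.4 -0.1 -0.5] Ftool [-0.4  0.5  0.2] M [ 0.02  0.05 -0.04] w mm 36.9 q7 2.08
NL 368 bar -56.5 mid [488.2 241. ] ext 16.2 top 90.7
FR 802 bar 40.9 mid [548.1  73.7] ext 24.9 top 92.8
NR 963 bar -81.9 mid [442.  129.4] ext 24.8 top 92.6
```

Emit:
{"op": "carry_out", "data": {
  "steps": [0.4, 0, -0.015, -0.5, 0, 0.4, 0, -0.015, -0.97, 0, 0.4, 0, -0.015, -0.97, 0, 0.4, 0, -0.015, -0.97, 0, 0, 0, -0.015, -0.97, 0, 0, 0, -0.015, -0.97, 0, 0, 0, -0.015, -0.97, 0, 0, 0, -0.015, -0.97, 0, 0, 0, -0.015, -0.97, 0],
  "grip_force": 6
}}

```text
clock: 8.75
position: [0.5487, 0.0742, 0.0737]
ee_rot: [-1.499, -0.557, 0.554]
force: [-0.7, 0.3, 6.9]
width: 0.118
```

```bash
python3 -c "
from h import *
s()"
```

```text
t 8.75 pos [548.7  74.2  73.7] yaw 130.7 F [-0.7  0.3  6.9] Ftool [-0.3 -6.9  0.6] M [0.08 0.23 0.06] w mm 10.8 q7 2.1
```

Emit:
{"op": "carry_out", "data": {
  "steps": [0, 0, 0, 0, 0, 0, 0, 0, 0, 0, 0, 0, 0, -0.003, -0.18, 0, 0, 0, -0.007, -0.36, 0, 0, 0, -0.01, -0.54, 0, 0, 0, -0.014, -0.72, 0, 0, 0, -0.017, -0.9, 0, 0, 0, -0.02, -1, 0, 0, 0, -0.02, -1, 0, 0, 0, -0.02, -1],
  "grip_force": 45
}}

```text
clock: 9.75
position: [0.5491, 0.0732, 0.0718]
ee_rot: [-1.57, 0.058, -0.061]
force: [0.3, -3.1, 9.0]
width: 0.118
```

```bash
python3 -c "
from h import *
s()"
```

```text
t 9.75 pos [549.1  73.2  71.8] yaw 85.65 F [ 0.3 -3.1  9. ] Ftool [ 0.5 -9.  -3. ] M [-0.6   0.09 -0.01] w mm 10.8 q7 1.47
```

Emit:
{"op": "carry_out", "data": {
  "steps": [0.4, 0, 0, 0, 0, 0.4, 0, 0, 0, 0, 0.4, 0, 0, 0, 0, 0.4, 0, 0, 0.5, 0, 0.4, 0, 0, 0.97, 0, 0.4, 0.55, 0.95, 0.97, -1, 0.4, 0.55, 0.95, 0.97, -1, 0.4, 0.55, 0.95, 0.97, -1, 0.4, 0.55, 0.95, 0.97, -1, 0.4, 0.55, 0.95, 0.97, -1, 0.4, 0.55, 0.95, 0.97, -1]
}}

```text
clock: 10.85
position: [0.6027, 0.1695, 0.1672]
ee_rot: [-1.464, 0.676, -0.675]
force: [0.3, -0.1, -0.3]
width: 0.398
```

Emit:
{"op": "carry_out", "data": {
  "steps": [0.4, 0, 0.1, 0, -0.36, 0.4, 0, 0.1, 0, -0.36, 0.4, 0, 0.1, 0, -0.36, 0.4, 0, 0.1, 0, -0.36]
}}

```text
clock: 11.25
position: [0.6028, 0.179, 0.1675]
ee_rot: [-1.384, 0.886, -0.886]
force: [0.0, -0.8, -0.6]
width: 0.401
```

```bash
python3 -c "
from h import *
s();bars('w6')"
```

```text
t 11.25 pos [602.8 179.  167.5] yaw 24.74 F [ 0.  -0.8 -0.6] Ftool [ 0.8  0.6 -0.3] M [-0.07  0.04  0.  ] w mm 36.9 q7 0.37
NL 1197 bar -45.6 mid [498.1 235.9] ext 24.7 top 91.0
FL 818 bar -65.6 mid [603.9 180.8] ext 24.9 top 92.7
NR 969 bar -82.1 mid [442.1 130.5] ext 24.6 top 92.3
```

Emit:
{"op": "carry_out", "data": {
  "steps": [0.4, 0.01, 0.013, -0.5, -0.01, 0.4, 0.01, 0.013, -0.95, -0.01, 0.4, 0.01, 0.013, -0.95, -0.01, 0.4, 0.01, 0.013, -0.95, -0.01, 0, 0.01, 0.013, -0.95, -0.01, 0, 0.01, 0.013, -0.95, -0.01, 0, 0.01, 0.013, -0.95, -0.01, 0, 0.01, 0.013, -0.95, -0.01, 0, 0.01, 0.013, -0.95, -0.01],
  "grip_force": 6
}}

```text
clock: 12.2
position: [0.6035, 0.18, 0.0736]
ee_rot: [-1.379, 0.895, -0.894]
force: [-4.6, -1.4, 7.2]
width: 0.118
```

```bash
python3 -c "
from h import *
s()"
```

```text
t 12.2 pos [603.5 180.   73.6] yaw 24.07 F [-4.6 -1.4  7.2] Ftool [-0.6 -7.2 -4.8] M [-0.36  1.02  0.05] w mm 10.8 q7 0.42
```

Emit:
{"op": "carry_out", "data": {
  "steps": [0, 0, 0, 0, 0, 0, 0, 0, 0, 0, 0, 0, 0, -0.003, -0.18, 0, 0, 0, -0.007, -0.36, 0, 0, 0, -0.01, -0.54, 0, 0, 0, -0.014, -0.72, 0, 0, 0, -0.017, -0.9, 0, 0, 0, -0.02, -1, 0, 0, 0, -0.02, -1, 0, 0, 0, -0.02, -1],
  "grip_force": 45
}}

```text
clock: 13.2
position: [0.604, 0.18, 0.0718]
ee_rot: [-1.013, 1.473, -1.473]
force: [-3.5, -1.5, 6.9]
width: 0.117
```

```bash
python3 -c "
from h import *
s()"
```

```text
t 13.2 pos [604.  180.   71.8] yaw -20.96 F [-3.5 -1.5  6.9] Ftool [ 2.7 -6.9 -2.7] M [-0.46  0.85 -0.06] w mm 10.8 q7 -0.21
```

Emit:
{"op": "carry_out", "data": {
  "steps": [0.4, 0, 0, 0, 0, 0.4, 0, 0, 0, 0, 0.4, 0, 0, 0, 0, 0.4, 0, 0, 0.5, 0, 0.4, 0, 0, 0.96, 0, 0.4, -0.95, -0.3, 0.96, 0.645, 0.4, -0.95, -0.3, 0.96, 0.645, 0.4, -0.95, -0.3, 0.96, 0.645, 0.4, -0.95, -0.3, 0.96, 0.645]
}}

```text
clock: 14.1
position: [0.5072, 0.1501, 0.167]
ee_rot: [-1.274, 1.102, -1.099]
force: [1.1, 0.8, 0.8]
width: 0.401
```

Emit:
{"op": "carry_out", "data": {
  "steps": [0.4, -0.67, -0.2, 0, 0, 0.4, -0.67, -0.2, 0, 0, 0.4, -0.67, -0.2, 0, 0, 0.4, -0.67, -0.2, 0, 0]
}}

```text
clock: 14.5
position: [0.4424, 0.1308, 0.1672]
ee_rot: [-1.271, 1.104, -1.104]
force: [-0.1, 0.3, 0.1]
width: 0.397
```

```bash
python3 -c "
from h import *
s();bars('w7')"
```

```text
t 14.5 pos [442.4 130.8 167.2] yaw 8.11 F [-0.1  0.3  0.1] Ftool [-0.3 -0.1 -0.1] M [-0.08  0.05  0.04] w mm 36.6 q7 0.05
NL 1192 bar -45.4 mid [497.6 236.1] ext 24.7 top 91.1
FL 971 bar 69.4 mid [603.2 180.4] ext 24.6 top 90.7
NR 828 bar -82.0 mid [441.7 130.3] ext 24.8 top 92.6
```

Emit:
{"op": "carry_out", "data": {
  "steps": [0.4, -0.003, -0.006, -0.5, 0, 0.4, -0.003, -0.006, -0.95, 0, 0.4, -0.003, -0.006, -0.95, 0, 0.4, -0.003, -0.006, -0.95, 0, 0, -0.003, -0.006, -0.95, 0, 0, -0.003, -0.006, -0.95, 0, 0, -0.003, -0.006, -0.95, 0, 0, -0.003, -0.006, -0.95, 0, 0, -0.003, -0.006, -0.95, 0],
  "grip_force": 6
}}

```text
clock: 15.45
position: [0.4415, 0.1301, 0.0724]
ee_rot: [-1.272, 1.105, -1.104]
force: [-2.8, -0.2, 9.2]
width: 0.114
```

```bash
python3 -c "
from h import *
s()"
```

```text
t 15.45 pos [441.5 130.1  72.4] yaw 8.1 F [-2.8 -0.2  9.2] Ftool [-0.2 -9.2 -2.8] M [-0.08  0.79  0.02] w mm 10.5 q7 0.22
```

Next I turn near right, release it, and take the tool to near left for the second pass. That means +53 mm in x, +106 mm in y and yaw from -37° to 44°.

Emit:
{"op": "carry_out", "data": {
  "steps": [0, 0, 0, 0, 0, 0, 0, 0, 0, 0, 0, 0, 0, -0.003, -0.18, 0, 0, 0, -0.007, -0.36, 0, 0, 0, -0.01, -0.54, 0, 0, 0, -0.014, -0.72, 0, 0, 0, -0.017, -0.9, 0, 0, 0, -0.02, -1, 0, 0, 0, -0.02, -1, 0, 0, 0, -0.02, -1],
  "grip_force": 45
}}

```text
clock: 16.45
position: [0.4422, 0.1299, 0.0706]
ee_rot: [-0.831, 1.666, -1.665]
force: [-3.6, -0.3, 12.9]
width: 0.115
```

```bash
python3 -c "
from h import *
s()"
```

```text
t 16.45 pos [442.2 129.9  70.6] yaw -36.93 F [-3.6 -0.3 12.9] Ftool [  2.3 -12.9  -2.7] M [-0.26  0.64 -0.07] w mm 10.6 q7 -0.37
```

Emit:
{"op": "carry_out", "data": {
  "steps": [0.4, 0, 0, 0, 0, 0.4, 0, 0, 0, 0, 0.4, 0, 0, 0, 0, 0.4, 0, 0, 0.5, 0, 0.4, 0, 0, 0.96, 0, 0.4, 0.56, 0.95, 0.96, 0.9, 0.4, 0.56, 0.95, 0.96, 0.9, 0.4, 0.56, 0.95, 0.96, 0.9, 0.4, 0.56, 0.95, 0.96, 0.9, 0.4, 0.56, 0.95, 0.96, 0.9]
}}

```text
clock: 17.45
position: [0.4978, 0.2251, 0.1655]
ee_rot: [-1.242, 1.158, -1.158]
force: [0.4, -0.2, 0.7]
width: 0.399
```

Emit:
{"op": "carry_out", "data": {
  "steps": [0.4, 0, 0.1, 0, 0.9, 0.4, 0, 0.1, 0, 0.9, 0.4, 0, 0.1, 0, 0.9, 0.4, 0, 0.1, 0, 0.9, 0.4, 0, 0.1, 0, 0.9, 0.4, 0, 0.1, 0, 0.9]
}}

```text
clock: 18.05
position: [0.4977, 0.2345, 0.1658]
ee_rot: [-1.479, 0.625, -0.625]
force: [0.3, 0.5, -0.3]
width: 0.401
```

```bash
python3 -c "
from h import *
s();bars('w8')"
```

```text
t 18.05 pos [497.7 234.5 165.8] yaw 44.16 F [ 0.3  0.5 -0.3] Ftool [-0.1  0.3  0.6] M [-0.02  0.03  0.  ] w mm 36.9 q7 0.53
NL 824 bar -45.7 mid [497.3 236.2] ext 24.6 top 91.0
FL 369 bar 69.9 mid [601.2 171.5] ext 15.4 top 90.8
NR 734 bar 52.8 mid [441.8 130.6] ext 24.6 top 90.7
```

Emit:
{"op": "carry_out", "data": {
  "steps": [0.4, 0, 0.012, -0.5, 0, 0.4, 0, 0.012, -0.96, 0, 0.4, 0, 0.012, -0.96, 0, 0.4, 0, 0.012, -0.96, 0, 0, 0, 0.012, -0.96, 0, 0, 0, 0.012, -0.96, 0, 0, 0, 0.012, -0.96, 0, 0, 0, 0.012, -0.96, 0, 0, 0, 0.012, -0.96, 0],
  "grip_force": 6
}}

```text
clock: 19.0
position: [0.4974, 0.2355, 0.0706]
ee_rot: [-1.478, 0.627, -0.626]
force: [-3.6, -2.6, 7.0]
width: 0.121
```

Emit:
{"op": "carry_out", "data": {
  "steps": [0, 0, 0, 0, 0, 0, 0, 0, 0, 0, 0, 0, 0, -0.003, -0.18, 0, 0, 0, -0.007, -0.36, 0, 0, 0, -0.01, -0.54, 0, 0, 0, -0.014, -0.72, 0, 0, 0, -0.017, -0.86, 0, 0, 0, -0.018, -0.94, 0, 0, 0, -0.018, -0.94, 0, 0, 0, -0.018, -0.94],
  "grip_force": 50
}}

```text
clock: 20.0
position: [0.4975, 0.2356, 0.0689]
ee_rot: [-1.224, 1.187, -1.186]
force: [-3.3, -2.7, 10.2]
width: 0.115
```

```bash
python3 -c "
from h import *
s()"
```

```text
t 20.0 pos [497.5 235.6  68.9] yaw 1.76 F [-3.3 -2.7 10.2] Ftool [  2.6 -10.2  -3.4] M [-0.72  0.88 -0.01] w mm 10.5 q7 0.04
```

Emit:
{"op": "carry_out", "data": {
  "steps": [0, 0, 0, -0.001, -0.05, 0, 0, 0, -0.002, -0.1, 0, 0, 0, -0.002, -0.1, 0, 0, 0, -0.002, -0.1]
}}

```text
clock: 20.4
position: [0.4975, 0.2356, 0.0687]
ee_rot: [-1.186, 1.245, -1.244]
force: [-3.9, -2.8, 11.1]
width: 0.12
```

```bash
python3 -c "
from h import *
s()"
```

```text
t 20.4 pos [497.5 235.6  68.7] yaw -2.73 F [-3.9 -2.8 11.1] Ftool [  3.  -11.1  -3.7] M [-0.69  0.95  0.07] w mm 11.0 q7 -0.02
```

Emit:
{"op": "carry_out", "data": {
  "steps": [0, 0, 0, 0, -0.05, 0, 0, 0, 0, -0.1, 0, 0, 0, 0, -0.1]
}}

```text
clock: 20.7
position: [0.4976, 0.2356, 0.0687]
ee_rot: [-1.147, 1.302, -1.301]
force: [-3.4, -3.3, 9.8]
width: 0.12
```

```bash
python3 -c "
from h import *
s()"
```

```text
t 20.7 pos [497.6 235.6  68.7] yaw -7.22 F [-3.4 -3.3  9.8] Ftool [ 3.7 -9.8 -3. ] M [-0.82  0.94  0.86] w mm 11.0 q7 -0.08
```

Emit:
{"op": "carry_out", "data": {
  "steps": [0.4, 0, 0, 0, 0, 0.4, 0, 0, 0, 0, 0.4, 0, 0, 0, 0, 0.4, 0, 0, 0.5, 0, 0.4, 0, 0, 0.96, 0, 0.4, 0.25, -0.8, 0.96, 1, 0.4, 0.25, -0.8, 0.96, 1, 0.4, 0.25, -0.8, 0.96, 1, 0.4, 0.25, -0.8, 0.96, 1, 0.4, 0.25, -0.8, 0.96, 1, 0.4, 0.25, -0.8, 0.96, 1]
}}

```text
clock: 21.8
position: [0.5228, 0.1557, 0.1639]
ee_rot: [-1.451, 0.709, -0.709]
force: [-0.3, 0.9, 0.1]
width: 0.402
```

Emit:
{"op": "carry_out", "data": {
  "steps": [0.4, 0.25, -0.8, 0, 1, 0.4, 0.25, -0.8, 0, 1, 0.4, 0.25, -0.8, 0, 1, 0.4, 0.25, -0.8, 0, 1, 0.4, 0.25, -0.8, 0, 1, 0.4, 0.25, -0.8, 0, 1, 0.4, 0.25, -0.8, 0, 1]
}}

```text
clock: 22.5
position: [0.5477, 0.0758, 0.1637]
ee_rot: [-1.568, 0.101, -0.101]
force: [-0.2, -0.4, 0.2]
width: 0.398
```

```bash
python3 -c "
from h import *
s();bars('w9')"
```

```text
t 22.5 pos [547.7  75.8 163.7] yaw 82.64 F [-0.2 -0.4  0.2] Ftool [-0.2 -0.2 -0.4] M [ 0.04  0.02 -0.02] w mm 36.6 q7 1.44
NL 1093 bar 86.1 mid [497.6 235.4] ext 24.6 top 89.1
FL 421 bar 74.1 mid [600.4 179.2] ext 24.1 top 90.5
FR 826 bar -4.2 mid [547.7  73.6] ext 24.6 top 90.9
NR 1302 bar 53.0 mid [441.9 129.2] ext 24.6 top 90.7
```

Emit:
{"op": "carry_out", "data": {
  "steps": [0.4, 0.002, -0.018, -0.5, 0.07, 0.4, 0.002, -0.018, -0.94, 0.07, 0.4, 0.002, -0.018, -0.94, 0.07, 0.4, 0.002, -0.018, -0.94, 0.07, 0, 0.002, -0.018, -0.94, 0.07, 0, 0.002, -0.018, -0.94, 0.07, 0, 0.002, -0.018, -0.94, 0.07, 0, 0.002, -0.018, -0.94, 0.07, 0, 0.002, -0.018, -0.94, 0.07],
  "grip_force": 6
}}

```text
clock: 23.45
position: [0.5487, 0.0733, 0.0708]
ee_rot: [-1.57, 0.055, -0.058]
force: [-0.9, -3.1, 7.0]
width: 0.118
```

Emit:
{"op": "carry_out", "data": {
  "steps": [0, 0, 0, 0, 0, 0, 0, 0, 0, 0, 0, 0, 0, -0.003, -0.18, 0, 0, 0, -0.007, -0.36, 0, 0, 0, -0.01, -0.54, 0, 0, 0, -0.014, -0.72, 0, 0, 0, -0.017, -0.86, 0, 0, 0, -0.018, -0.94, 0, 0, 0, -0.018, -0.94, 0, 0, 0, -0.018, -0.94],
  "grip_force": 50
}}

```text
clock: 24.45
position: [0.5485, 0.0727, 0.069]
ee_rot: [-1.477, 0.632, -0.635]
force: [-1.8, -4.8, 10.2]
width: 0.115
```

Emit:
{"op": "carry_out", "data": {
  "steps": [0, 0, 0, -0.001, -0.05, 0, 0, 0, -0.002, -0.1, 0, 0, 0, -0.002, -0.1, 0, 0, 0, -0.002, -0.1]
}}

```text
clock: 24.85
position: [0.5485, 0.0727, 0.0689]
ee_rot: [-1.458, 0.692, -0.694]
force: [-2.3, -5.2, 11.3]
width: 0.119
```

```bash
python3 -c "
from h import *
s()"
```

```text
t 24.85 pos [548.5  72.7  68.9] yaw 39.14 F [-2.3 -5.2 11.3] Ftool [  2.6 -11.3  -5. ] M [-1.32  0.59  0.82] w mm 11.0 q7 0.92
```

Emit:
{"op": "carry_out", "data": {
  "steps": [0, 0, 0, 0, -0.05, 0, 0, 0, 0, -0.05]
}}

```text
clock: 25.05
position: [0.5484, 0.0727, 0.0689]
ee_rot: [-1.447, 0.722, -0.725]
force: [-3.8, -5.3, 11.7]
width: 0.118
```

```bash
python3 -c "
from h import *
s()"
```

```text
t 25.05 pos [548.4  72.7  68.9] yaw 36.85 F [-3.8 -5.3 11.7] Ftool [  2.  -11.7  -6.2] M [-1.33  0.66  1.07] w mm 10.9 q7 0.89
```

Emit:
{"op": "carry_out", "data": {
  "steps": [0.4, 0, 0, 0, 0, 0.4, 0, 0, 0, 0, 0.4, 0, 0, 0, 0, 0.4, 0, 0, 0.5, 0, 0.4, 0, 0, 0.96, 0, 0.4, 0.55, 0.95, 0.96, -1, 0.4, 0.55, 0.95, 0.96, -1, 0.4, 0.55, 0.95, 0.96, -1, 0.4, 0.55, 0.95, 0.96, -1, 0.4, 0.55, 0.95, 0.96, -1, 0.4, 0.55, 0.95, 0.96, -1]
}}

```text
clock: 26.15
position: [0.6027, 0.1697, 0.1633]
ee_rot: [-1.138, 1.315, -1.315]
force: [-0.2, -0.1, -0.2]
width: 0.4
```

Emit:
{"op": "carry_out", "data": {
  "steps": [0.4, 0, 0.1, 0, -0.28, 0.4, 0, 0.1, 0, -0.28, 0.4, 0, 0.1, 0, -0.28, 0.4, 0, 0.1, 0, -0.28]
}}

```text
clock: 26.55
position: [0.6029, 0.1789, 0.1637]
ee_rot: [-1.018, 1.468, -1.468]
force: [0.7, 0.1, -0.2]
width: 0.401
```

```bash
python3 -c "
from h import *
s();bars('w10')"
```

```text
t 26.55 pos [602.9 178.9 163.7] yaw -20.51 F [ 0.7  0.1 -0.2] Ftool [-0.4  0.2  0.7] M [-0.11  0.06 -0.  ] w mm 36.9 q7 -0.17
NL 930 bar 86.3 mid [498.7 236.1] ext 24.7 top 88.9
FL 840 bar 69.2 mid [604.4 180.8] ext 24.7 top 90.7
FR 611 bar -48.1 mid [548.6  75.6] ext 24.5 top 88.7
```

Emit:
{"op": "carry_out", "data": {
  "steps": [0.4, 0.009, 0.013, -0.5, -0.005, 0.4, 0.009, 0.013, -0.94, -0.005, 0.4, 0.009, 0.013, -0.94, -0.005, 0.4, 0.009, 0.013, -0.94, -0.005, 0, 0.009, 0.013, -0.94, -0.005, 0, 0.009, 0.013, -0.94, -0.005, 0, 0.009, 0.013, -0.94, -0.005, 0, 0.009, 0.013, -0.94, -0.005, 0, 0.009, 0.013, -0.94, -0.005],
  "grip_force": 6
}}

```text
clock: 27.5
position: [0.6042, 0.1807, 0.0707]
ee_rot: [-1.012, 1.473, -1.473]
force: [-0.9, 0.5, 7.7]
width: 0.114
```

Emit:
{"op": "carry_out", "data": {
  "steps": [0, 0, 0, 0, 0, 0, 0, 0, 0, 0, 0, 0, 0, -0.003, -0.18, 0, 0, 0, -0.007, -0.36, 0, 0, 0, -0.01, -0.54, 0, 0, 0, -0.014, -0.72, 0, 0, 0, -0.017, -0.86, 0, 0, 0, -0.018, -0.94, 0, 0, 0, -0.018, -0.94, 0, 0, 0, -0.018, -0.94],
  "grip_force": 50
}}

```text
clock: 28.5
position: [0.6049, 0.1801, 0.0689]
ee_rot: [-0.464, 1.96, -1.962]
force: [0.7, -1.4, 5.4]
width: 0.116
```

Emit:
{"op": "carry_out", "data": {
  "steps": [0, 0, 0, -0.001, -0.05, 0, 0, 0, -0.002, -0.1, 0, 0, 0, -0.002, -0.1, 0, 0, 0, -0.002, -0.1]
}}

```text
clock: 28.9
position: [0.6049, 0.18, 0.0688]
ee_rot: [-0.393, 2.006, -2.008]
force: [2.1, -1.1, 6.5]
width: 0.119
```

```bash
python3 -c "
from h import *
s()"
```

```text
t 28.9 pos [604.9 180.   68.8] yaw -67.72 F [ 2.1 -1.1  6.5] Ftool [-1.5 -6.5  1.9] M [-0.41  0.02  0.3 ] w mm 10.9 q7 -0.77
```

Emit:
{"op": "carry_out", "data": {
  "steps": [0, 0, 0, 0, -0.05, 0, 0, 0, 0, -0.08, 0, 0, 0, 0, -0.08]
}}

```text
clock: 29.2
position: [0.605, 0.18, 0.0688]
ee_rot: [-0.334, 2.043, -2.045]
force: [0.2, -1.1, 6.3]
width: 0.118
```

```bash
python3 -c "
from h import *
s()"
```

```text
t 29.2 pos [605.  180.   68.8] yaw -71.31 F [ 0.2 -1.1  6.3] Ftool [ 0.1 -6.3  1.1] M [-0.52  0.01  0.98] w mm 10.8 q7 -0.83
```

Emit:
{"op": "carry_out", "data": {
  "steps": [0.4, 0, 0, 0, 0, 0.4, 0, 0, 0, 0, 0.4, 0, 0, 0, 0, 0.4, 0, 0, 0.5, 0, 0.4, 0, 0, 0.96, 0, 0.4, -0.95, -0.3, 0.96, 0.762, 0.4, -0.95, -0.3, 0.96, 0.762, 0.4, -0.95, -0.3, 0.96, 0.762, 0.4, -0.95, -0.3, 0.96, 0.762, 0.4, -0.95, -0.3, 0.96, 0.762]
}}

```text
clock: 30.2
position: [0.5084, 0.1507, 0.1641]
ee_rot: [-0.832, 1.667, -1.664]
force: [-0.9, -0.3, 0.3]
width: 0.4
```

Emit:
{"op": "carry_out", "data": {
  "steps": [0.4, -0.67, -0.2, 0, 0, 0.4, -0.67, -0.2, 0, 0, 0.4, -0.67, -0.2, 0, 0, 0.4, -0.67, -0.2, 0, 0]
}}

```text
clock: 30.6
position: [0.4423, 0.1309, 0.1639]
ee_rot: [-0.828, 1.669, -1.669]
force: [0.1, 1.0, -0.8]
width: 0.396
```

```bash
python3 -c "
from h import *
s();bars('w11')"
```

```text
t 30.6 pos [442.3 130.9 163.9] yaw -37.21 F [ 0.1  1.  -0.8] Ftool [-0.8  0.8 -0.5] M [-0.13  0.05 -0.02] w mm 36.5 q7 -0.43
NL 1271 bar 86.4 mid [497.9 236.2] ext 24.6 top 89.1
FL 1333 bar 22.5 mid [603.  179.4] ext 23.6 top 88.8
FR 886 bar -48.1 mid [547.9  74.5] ext 24.6 top 89.1
NR 831 bar 52.9 mid [442.5 130.1] ext 24.7 top 90.5
```

Emit:
{"op": "carry_out", "data": {
  "steps": [0.4, 0, -0.007, -0.5, 0, 0.4, 0, -0.007, -0.94, 0, 0.4, 0, -0.007, -0.94, 0, 0.4, 0, -0.007, -0.94, 0, 0, 0, -0.007, -0.94, 0, 0, 0, -0.007, -0.94, 0, 0, 0, -0.007, -0.94, 0, 0, 0, -0.007, -0.94, 0, 0, 0, -0.007, -0.94, 0],
  "grip_force": 6
}}

```text
clock: 31.55
position: [0.4424, 0.1301, 0.0704]
ee_rot: [-0.829, 1.667, -1.667]
force: [-0.8, 1.6, 6.9]
width: 0.118
```

Emit:
{"op": "carry_out", "data": {
  "steps": [0, 0, 0, 0, 0, 0, 0, 0, 0, 0, 0, 0, 0, -0.003, -0.18, 0, 0, 0, -0.007, -0.36, 0, 0, 0, -0.01, -0.54, 0, 0, 0, -0.014, -0.72, 0, 0, 0, -0.017, -0.86, 0, 0, 0, -0.018, -0.94, 0, 0, 0, -0.018, -0.94, 0, 0, 0, -0.018, -0.94],
  "grip_force": 50
}}

```text
clock: 32.55
position: [0.4429, 0.1293, 0.0687]
ee_rot: [-0.195, 2.123, -2.124]
force: [-0.9, -1.2, 9.9]
width: 0.118
```

Emit:
{"op": "carry_out", "data": {
  "steps": [0, 0, 0, -0.001, -0.05, 0, 0, 0, -0.002, -0.1, 0, 0, 0, -0.002, -0.1, 0, 0, 0, -0.002, -0.1]
}}

```text
clock: 32.95
position: [0.4429, 0.1293, 0.0686]
ee_rot: [-0.116, 2.164, -2.165]
force: [-1.2, -1.3, 11.9]
width: 0.116
```

```bash
python3 -c "
from h import *
s()"
```

```text
t 32.95 pos [442.9 129.3  68.6] yaw -83.79 F [-1.2 -1.3 11.9] Ftool [  1.4 -11.9   1.2] M [-0.57  0.35  0.78] w mm 10.7 q7 -0.88
```

Near right is reaching its stop. I'll nudge it 2–3° more, release, back off, and look at the whole press.

Emit:
{"op": "carry_out", "data": {
  "steps": [0, 0, 0, 0, -0.06, 0, 0, 0, 0, -0.06]
}}

```text
clock: 33.15
position: [0.4429, 0.1293, 0.0686]
ee_rot: [-0.064, 2.189, -2.191]
force: [-0.6, -1.9, 12.5]
width: 0.122
```

```bash
python3 -c "
from h import *
s()"
```

```text
t 33.15 pos [442.9 129.3  68.6] yaw -86.54 F [-0.6 -1.9 12.5] Ftool [  0.7 -12.5   1.9] M [-0.58  0.33  1.16] w mm 11.3 q7 -0.92
```

Emit:
{"op": "carry_out", "data": {
  "steps": [0.4, 0, 0, 0, 0, 0.4, 0, 0, 0, 0, 0.4, 0, 0, 0, 0, 0.4, 0, 0, 0.5, 0, 0.4, 0, 0, 0.98, 0, 0.4, 0.5, 0, 1, 1, 0.4, 0.9, 0, 1, 1, 0.4, 0.9, 0, 1, 1, 0.4, 0.9, 0, 1, 1, 0.4, 0.9, 0, 1, 1, 0.4, 0.9, 0, 1, 1]
}}

```text
clock: 34.25
position: [0.5316, 0.1296, 0.1678]
ee_rot: [-0.776, 1.719, -1.717]
force: [-0.1, -0.1, 0.1]
width: 0.402
```

Emit:
{"op": "carry_out", "data": {
  "steps": [0.4, 0.5, 0.2, 0.7, 1, 0.4, 0.5, 0.2, 0.7, 1, 0.4, 0.5, 0.2, 0.7, 1, 0.4, 0.5, 0.2, 0.7, 1, 0.4, 0.5, 0.2, 0.7, 1, 0.4, 0.5, 0.2, 0.7, 1, 0.4, 0.5, 0.2, 0.7, 1]
}}

```text
clock: 34.95
position: [0.5815, 0.1497, 0.2375]
ee_rot: [-1.236, 1.167, -1.166]
force: [-0.8, -0.4, -0.5]
width: 0.399
```

```bash
python3 -c "
from h import *
s();bars('w12')
p,d=get_image('side');cv2.imwrite('pics/s12.png',cv2.resize(p[140:280,190:380,::-1],None,fx=4,fy=4))"
```

```text
t 34.95 pos [581.5 149.7 237.5] yaw 3.31 F [-0.8 -0.4 -0.5] Ftool [ 0.3  0.5 -0.8] M [-0.1  -0.   -0.03] w mm 36.7 q7 0.04
NL 682 bar 86.5 mid [498.3 236.4] ext 24.8 top 88.9
FL 556 bar 23.4 mid [604.1 180.5] ext 24.8 top 88.8
FR 246 bar -47.7 mid [548.3  74.4] ext 25.0 top 88.8
NR 498 bar 9.3 mid [442.1 130.6] ext 24.9 top 88.8
```

View pics/w12.png

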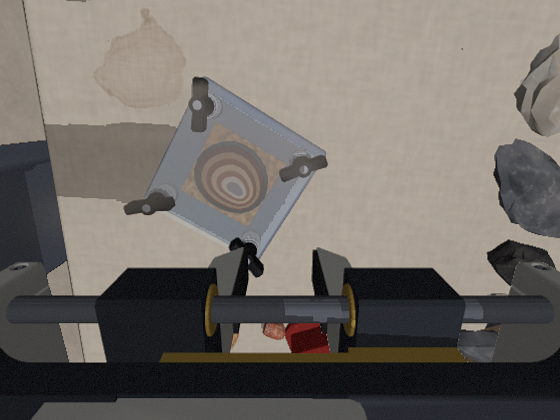

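View pics/s12.png

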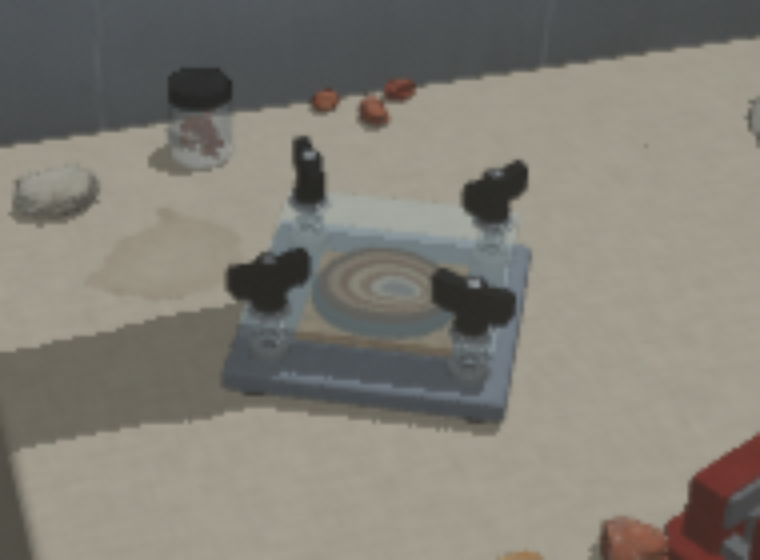

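The final views show all four screws turned home, with equal bar tops of 88.8–88.9 mm. The plate is level on the stone, the slice is centred, and the nearby objects are in place.

```bash
python3 -c "
from h import *
print(arm.sign_off())"
```

```text
the job is handed in; nothing more can be done
None
```

All four wing screws are tight and the clear plate sits level on the stone. I handed the job in at about 35 s on the robot's clock, with the gripper open and well above the press.

**Order:** I worked near left, far right, far left, near right. The first pass gave each screw about 45°. The second pass went in the same order and took each one to its stop.

**Last checks:**

| Screw | Total turn | Moment on the wrist at the stop |
|---|---|---|
| near left | 93.1° | 0.86 N m |
| far right | 88.5° | 1.07 N m |
| far left | 91.0° | 0.98 N m |
| near right | 88.7° | 1.16 N m |

- **Tightness:** Each total fits the 1.65 rad stop with a starting angle between 0 and 0.12 rad. The moment rose clearly above free turning on every screw.
- **Level:** The four bar tops ended at 88.8–88.9 mm, from about 92.9 mm at the start. That is a drop of about 4.1 mm, which matches the gap to the stone. I judged the plate level from these heights and did not measure the plate itself.
- **Stone and surroundings:** In the last pictures the slice looked centred and whole. I saw no change in the jar or the pale pebble, but I did not measure their positions. The torch is outside both pictures, and the orange stone shows only at the edge of the frame.
- **Disagreement:** The top and side cameras placed the screws 3–5 mm away from the wrist camera's positions. I used the wrist camera, and the grips closed on the expected 11 mm bar with sideways forces of 5 N or less.

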